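# Punch the clamp strap

## Robot

A 6-joint arm with a two-finger parallel gripper is mounted at the origin on the work surface. World frame = base frame: x ahead of the robot, y to its left, z up, the work surface at z = 0. Lengths are in m, angles in rad, forces in N, time in s.
With the tool pointing down it reaches from about 0.3 to 0.85 m from the base axis. Payload 4.2 kg.
Tool frame: the origin (TCP) lies at the very end of the fingers, on their centre line; the grasp point (between the pads) lies 19 mm behind it (ctrl.hold_point_z is the distance from the TCP to the grasp point, in m); z points along the fingers, y is the line along which they close (so a half turn about z gives the same grasp; the last joint's range is limited). The gripper opens to 91 mm and grips with 3 to 60 N. Pads are 32 mm wide; open, the fingers measure 118 mm over their backs; the gripper's body (76 mm by 178 mm) begins 60 mm behind the grasp point.
Start: joints at [-1.194, 0.32, 1.565, -0, 1.257, -0.02], TCP at [0.222, -0.53, 0.214] pointing down, gripper open.
Joint ranges: [-3.11, 3.11], [-0.84, 2.01], [0.21, 2.61], [-1.34, 4.49], [0.05, 2.63], [-2.56, 2.56]. Speed limits (rad/s): [2.57, 2.57, 3.14, 3.14, 3.14, 3.14].

## Interface

Orientations are given as a unit quaternion [x, y, z, w].
In Python, from cell import ctrl gives the robot as it stands.
- The arm moves only by the shell command python3 -m creep 'ROWS' [OPENING] [FORCE]. ROWS is JSON, a list of rows, each an object of numbers: "dx", "dy", "dz": the shift along the world's x, y, z in m; "turn": the turn about the world's z in rad. A call has 1 to 20 rows; each row shifts and turns the commanded pose from where the row before left it; what a row does not reach is not made up. A row lasts 1/8 s, in which the tool goes at most 62.5 mm and 10.7 degrees, less where a joint would pass 70% of its speed; a pose out of reach is approached as far as the arm can. A call with a gripper value outside its range is refused whole. OPENING is the gripper's target within -1 to 1 (fully open at 1, half-way at 0, shut at -1), set as the call begins (- or left out, the last holds). The fingers move at their own pace and stop on an object; FORCE is the grip in N (left out, the last holds). Time passes only in rows, so rows that do not move let the fingers close. It gives the time, the measured TCP pose, the force, the opening and the grip force at its end, in the units of the state.
- ctrl.read_state(): the state, without advancing time (a new reading comes with each control period).
- ctrl.grab_frame(name): name is "scene" or "top" or "wrist"; returns a dict with "image" (400x640x3 uint8, blue, green, red), "intrinsics" (3x3 intrinsics, pixels), "R" (3x3) and "t" (3): a world point X has camera coordinates R X + t. Camera axes: x right, y down, z forward; pixel columns grow to the right and rows downward; lengths in m; the calibration is good to about 2 mm. A picture is of the moment at which its call begins. There is no depth.
- ctrl.sign_off(): hands the job in; it is judged then, once.
The state is a dict: "time": time; "qpos": joint angles; "joint_velocities": joint speeds; "joint_torque": joint torques, N m; "eef_pos": TCP position; "orientation": TCP orientation; "contact_force": force on the tool from outside, world axes, zero at the start; "moment": the same for the moment, N m; "opening": opening from 0.0 (shut) to 1.0 (fully open); "gripper_force": force on a finger pad.
Only numpy, scipy, OpenCV 4.12 (cv2) and the standard library are available. Lean on these libraries where they do the work, as an engineer would, in place of code of your own. Each camera call takes 0.05 s, during which the arm holds its last target. There are 200 camera calls.

## Task

Draw the automatic punch out of its leaning holder, stand it upright with its tip on the white cross of the aluminium clamp strap, and press straight down until its spring trips with a snap. Do not let it trip anywhere else or shift the strap, then put the punch back into its holder, collar down on the rim as it was, and let go. Leave the glassware and the other tools alone.

Things in the scene. Friction and masses are not known exactly. Their poses are not given: they have to be found in the camera images.
- punch_grip (a point): Centre of the red round grip (20 mm diameter, 44 mm long) of the loose automatic punch, about 0.25 kg. z axis: along the punch, away from its tip. Along z from here: brass collar, diameter 34 mm, -28 to -22 mm (fingertips can bear on it); body, diameter 16 mm, to -86; taper to 10 mm at -104; plunger, 7 mm thick, to the tip at -124.5. Starts in the holder, leaning, collar on the rim.
- punch_collar (a point): Centre of the underside of the punch's brass collar (28 mm below the grip centre along the punch axis); same axes as the grip.
- punch_tip (a point): Point of the punch, on the plunger that slides into the punch body; 124.5 mm below the grip centre when the plunger is out; z axis along the punch, away from the tip.
- plunger (a joint): How far the plunger is pushed into the punch (m): 0 out, 0.007 hard stop. A spring resists: from about 4 N it climbs to about 12 N near 4 mm, then collapses to about 6 N at the stop: it has tripped once it is in by more than 5.5 mm. Once lifted the plunger springs out again by itself.
- sleeve: Black sleeve of the fixed green holder (base 130 x 85 mm). Origin: centre of its upper rim, 105 mm above the table. z axis: out of the sleeve, up and leaning 30 degrees from vertical, its top roughly towards the robot. Bore 21 mm, 45 mm deep, open below; outside 31 mm. With the punch home its collar lies on the rim, collar centre within 3 mm of this origin (the body lies on the bore's lower wall).
- strap_mark (a point): Centre of the white cross on a blue square, on the upper face of the clamp strap, 24 mm above the table: where to punch. The aluminium strap is a loose flat bar 140 x 32 x 4 mm (about 60 g), lying on a fixed dark steel plate 170 x 170 x 20 mm. x axis: along the strap, from its middle to this end, where the cross is 20 mm from the end.
- strap_hole (a point): Centre of the 12 mm hole already drilled at the strap's other end, 100 mm from the cross; not to be punched.
- jar: Amber jar with black cap, 60 mm in diameter, 85 mm high, standing; origin under its base. Leave alone.
- beaker: Glass beaker, 70 mm in diameter, 90 mm high, standing; origin under its base. Leave alone.
- wrench: Steel wrench, 150 mm long, lying flat along its x axis; origin under its middle. Leave alone.
- driver: Screwdriver with orange handle, 170 mm long, lying along its x axis. Leave alone.
- dish: Flat glass dish, 90 mm in diameter, 16 mm high; origin under its base. Leave alone.
There are look-alikes about, which are no part of the job. Leave any orange or pink look-alike of the part that bears sleeve alone.

How it is judged:
By the outcome, as a careful person would: the job done as asked, in the order asked, and still so for the second after the job is handed in, with the robot touching nothing.
It also fails if it takes over 54 s, if anything falls off the work surface, if the arm or the gripper's body presses on something with over 40 N, if the wrist force passes 120 N, or if a joint passes its speed limit or range.

## Working session

There is one attempt and no reset: what is moved stays moved. The work goes in short steps, Python scripts to look and compute and a shell command to move; the robot and the scene stay as the last step left them, time stands still between calls to the robot, and variables do not carry over. Pictures are saved under pics/ and viewed, at most 10 in all, crops included, and the job is handed in when it is done.

```bash
mkdir -p pics; ls; python3 - <<'E'
from cell import ctrl
import cv2
for n in ("scene","top"):
    f=ctrl.grab_frame(n); cv2.imwrite(f"pics/{n}0.png",f["image"])
    print(n,f["intrinsics"],f["R"],f["t"])
s=ctrl.read_state(); print(s["time"],s["eef_pos"],s["orientation"],s["contact_force"])
E
```

```text
pics
scene [[474.01384753   0.         316.26634968]
 [  0.         474.01384753 196.94451477]
 [  0.           0.           1.        ]] [[ 0.7823278   0.62277797  0.01052693]
 [ 0.49178291 -0.60722477 -0.62404139]
 [-0.38224702  0.49338189 -0.78132038]] [-0.45773004 -0.21587236  1.49701724]
top [[391.26886503   0.         322.29522268]
 [  0.         391.26886503 205.22865778]
 [  0.           0.           1.        ]] [[ 0.01509949 -0.99954904  0.02595618]
 [-0.98357804 -0.01951751 -0.17942495]
 [ 0.17985063 -0.0228207  -0.98342919]] [-0.02209862  0.56604782  1.18206811]
0.1 [ 0.22205257 -0.52990963  0.21319606] [ 9.80383050e-01  1.97100030e-01 -1.52225343e-04 -7.93434173e-04] [-0.518983   -0.01649659  0.41020382]
```

View pics/scene0.png

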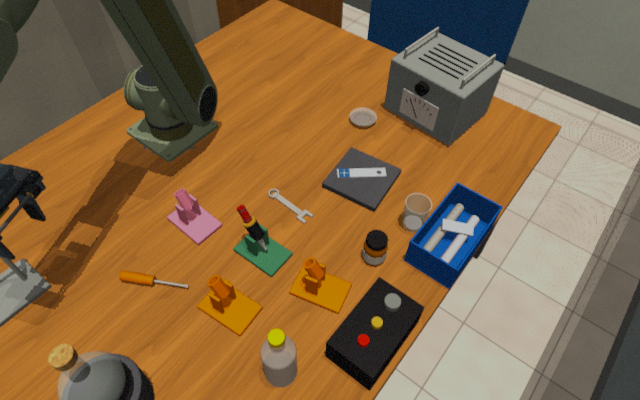

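View pics/top0.png

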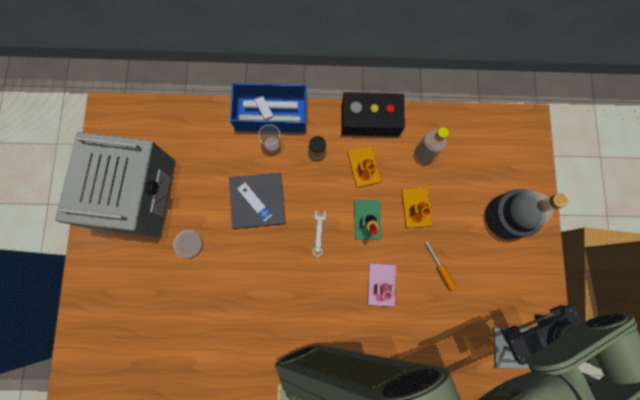

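The green holder with the punch (scene 255,235; top 368,222) fits the description. The orange ones (scene 320,285 and 230,300) and the pink one (scene 192,215) are empty look-alikes. The strap with its blue end is on the dark plate (scene 343,173; top 265,214). I'll confirm with an enlarged crop.

```bash
python3 - <<'E'
import cv2,numpy as np
s=cv2.imread("pics/scene0.png");t=cv2.imread("pics/top0.png")
def c(im,x,y,w,h,k): return cv2.resize(im[y:y+h,x:x+w],None,fx=k,fy=k,interpolation=cv2.INTER_CUBIC)
a=c(s,225,195,80,80,5);b=c(s,320,140,80,80,5);d=c(t,340,190,60,30,5)
row2=np.hstack([c(t,340,195,80,40,5),c(t,225,190,80,40,5)])
cv2.imwrite("pics/crop1.png",np.vstack([np.hstack([a,b]),row2]))
E
```

```text
(no output)
```

View pics/crop1.png

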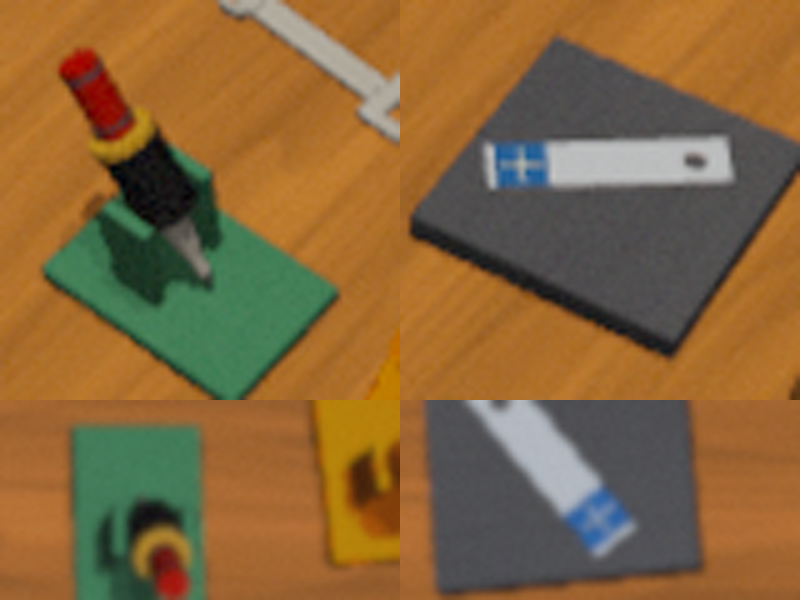

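The crops confirm the black sleeve on the green holder with the brass collar on its rim. Scene pixels are grip end (240,207), collar (250,221.6), tip (267,252), cross (344.4,172.6) and hole (379,172). Top pixels are grip end (374.4,231.4), collar (372.2,225.4) and cross (265,213.6).

```bash
cat > h.py <<'E'
from cell import ctrl
import numpy as np, cv2
def P(f): return f["intrinsics"]@np.c_[f["R"],f["t"]]
def tri(fa,a,fb,b):
    X=cv2.triangulatePoints(P(fa),P(fb),np.array(a,float),np.array(b,float)).ravel(); return X[:3]/X[3]
def onz(f,p,z):
    d=f["R"].T@np.linalg.inv(f["intrinsics"])@np.array([*p,1.]); c=-f["R"].T@f["t"]; return c+d*(z-c[2])/d[2]
def px(f,X): q=P(f)@np.array([*X,1]); return (q[:2]/q[2]).round(1)
E
python3 - <<'E'
from h import *
np.set_printoptions(precision=4,suppress=True)
s=ctrl.grab_frame("scene");t=ctrl.grab_frame("top")
for n,a,b in (("end",(240,207),(374.4,231.4)),("collar",(250,221.6),(372.2,225.4)),("cross",(344.4,172.6),(265,213.6))): print(n,tri(s,a,t,b))
print("cross",onz(s,(344.4,172.6),.024),onz(t,(265,213.6),.024),"hole",onz(s,(379,172.2),.024))
print("collar@.108",onz(s,(250,221.6),.1075),onz(t,(372.2,225.4),.1075),"end", onz(s,(240,207),.147),onz(t,(374.4,231.4),.147),"tip",onz(s,(267,252),.022))
# green base corners scene
for p in ((225+45/5,195+270/5),(225+235/5,195+400/5),(225+338/5,195+293/5)): print(onz(s,p,.01))
E
```

```text
end [ 0.477  -0.1593  0.1465]
collar [ 0.5009 -0.1578  0.1064]
cross [0.5445 0.174  0.0242]
cross [0.5466 0.1773 0.024 ] [0.5405 0.1701 0.024 ] hole [0.6228 0.2411 0.024 ]
collar@.108 [ 0.5036 -0.1561  0.1075] [ 0.4978 -0.161   0.1075] end [ 0.4785 -0.1582  0.147 ] [ 0.4753 -0.1612  0.147 ] tip [ 0.5526 -0.1583  0.022 ]
[ 0.4755 -0.1994  0.01  ]
[ 0.601  -0.1946  0.01  ]
[ 0.6006 -0.116   0.01  ]
```

Heights agree with what they should be: collar at 0.106, grip end at 0.147, cross at 0.024. The lean is towards -x with a yaw of about 2.5°. The grasp target is TCP (0.485, -0.159, 0.1155) with a turn of -0.35, so I'll go above it first.

```bash
python3 -m creep '[{"dx":0.033,"dy":0.0465,"turn":-0.175},{"dx":0.033,"dy":0.0465,"turn":-0.175},{"dx":0.033,"dy":0.0465},{"dx":0.033,"dy":0.0465},{"dx":0.033,"dy":0.0465},{"dx":0.033,"dy":0.0465},{"dx":0.033,"dy":0.0465},{"dx":0.033,"dy":0.0465},{}]' 0.3 10
python3 - <<'E'
from h import *
f=ctrl.grab_frame("wrist"); cv2.imwrite("pics/w1.png",f["image"])
s=ctrl.read_state(); print(s["eef_pos"],s["orientation"],s["opening"],s["time"])
for X in ((.477,-.159,.1475),(.488,-.1586,.129),(.502,-.158,.105)): print(px(f,X))
E
```

```text
[ 0.22216306 -0.53014685  0.21359525] [ 9.80380225e-01  1.97115428e-01 -6.18640707e-05 -3.43266324e-04] 1.000994984337425 0.25
[-216.8 -562.8]
[-158.9 -520.3]
[ -98.5 -475.3]invalid input
```

View pics/w1.png

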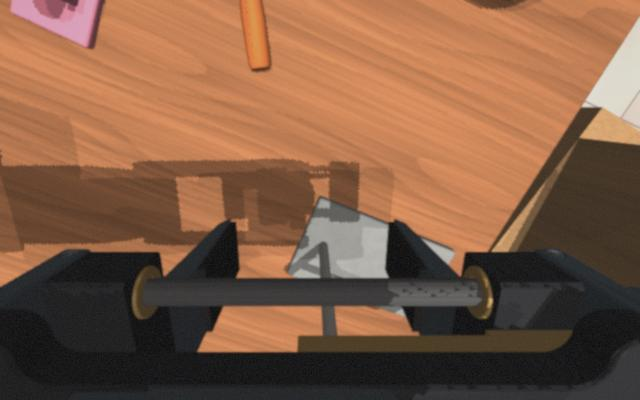

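The wrist image shows only the start area because the call was refused. An empty row seems to be the cause.

```bash
python3 -m creep '[{"dx":0.033,"dy":0.0465,"turn":-0.175},{"dx":0.033,"dy":0.0465,"turn":-0.175},{"dx":0.033,"dy":0.0465},{"dx":0.033,"dy":0.0465},{"dx":0.033,"dy":0.0465},{"dx":0.033,"dy":0.0465},{"dx":0.033,"dy":0.0465},{"dx":0.033,"dy":0.0465},{"dz":0}]' 0.3 10
python3 - <<'E'
from h import *
f=ctrl.grab_frame("wrist"); cv2.imwrite("pics/w1.png",f["image"])
s=ctrl.read_state(); print(s["eef_pos"],s["orientation"],s["opening"],s["time"])
for X in ((.477,-.159,.1475),(.488,-.1586,.129),(.502,-.158,.105)): print(px(f,X))
E
```

```text
[ 0.22214965 -0.53018097  0.21369922] [ 9.80383314e-01  1.97100213e-01 -4.25973766e-05 -2.48897787e-04] 0.9965206866083666 0.3
[-216.8 -562.6]
[-158.9 -520.1]
[ -98.6 -475.1]invalid input
```

```bash
python3 -m creep '[{"dx":0.033,"dy":0.0465,"dz":0,"turn":-0.175},{"dx":0.033,"dy":0.0465,"dz":0,"turn":-0.175},{"dx":0.033,"dy":0.0465,"dz":0,"turn":0},{"dx":0.033,"dy":0.0465,"dz":0,"turn":0},{"dx":0.033,"dy":0.0465,"dz":0,"turn":0},{"dx":0.033,"dy":0.0465,"dz":0,"turn":0},{"dx":0.033,"dy":0.0465,"dz":0,"turn":0},{"dx":0.033,"dy":0.0465,"dz":0,"turn":0},{"dx":0,"dy":0,"dz":0,"turn":0}]' 0.3 10
python3 - <<'E'
from h import *
f=ctrl.grab_frame("wrist"); cv2.imwrite("pics/w1.png",f["image"])
s=ctrl.read_state(); print(s["eef_pos"],s["orientation"],s["opening"],s["time"])
for X in ((.477,-.159,.1475),(.488,-.1586,.129),(.502,-.158,.105)): print(px(f,X))
E
```

```text
time: 1.42
eef_pos: [0.488, -0.1554, 0.2139]
orientation: [1.0, 0.026, 0.0, -0.0]
contact_force: [-1.2, 0.2, -0.1]
opening: 0.65
gripper_force: 0.0
[ 0.48677678 -0.15705994  0.21379509] [ 9.99682344e-01  2.52016636e-02 -2.60080052e-04  1.42853038e-04] 0.6533144337727403 1.475
[314.8 224.6]
[314.9 205.1]
[314.9 183.1]
```

View pics/w1.png

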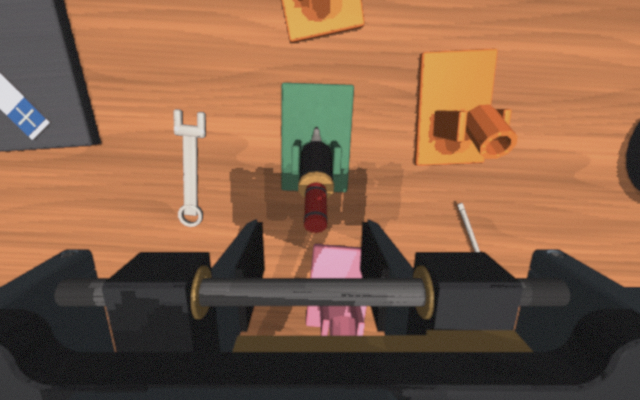

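The wrist view matches the prediction within 1 px (grip end 315,224; collar 316,183). I'll go down and grip.

```bash
python3 -m creep '[{"dx":-0.001,"dy":0,"dz":-0.05,"turn":0},{"dx":0,"dy":-0.001,"dz":-0.035,"turn":0},{"dx":0,"dy":0,"dz":-0.013,"turn":0},{"dx":0,"dy":0,"dz":0,"turn":0}]'; python3 -m creep '[{"dx":0,"dy":0,"dz":0,"turn":0},{"dx":0,"dy":0,"dz":0,"turn":0},{"dx":0,"dy":0,"dz":0,"turn":0},{"dx":0,"dy":0,"dz":0,"turn":0}]' -1 15
```

```text
time: 1.98
eef_pos: [0.4848, -0.1601, 0.1159]
orientation: [1.0, 0.023, -0.0, -0.0]
contact_force: [1.1, 0.2, -0.4]
opening: 0.649
gripper_force: 0.0
time: 2.48
eef_pos: [0.4854, -0.1594, 0.1163]
orientation: [1.0, 0.023, 0.0, 0.0]
contact_force: [0.3, 0.3, 0.3]
opening: 0.248
gripper_force: 0.0
```

```bash
python3 -m creep '[{"dx":0,"dy":0,"dz":0,"turn":0},{"dx":0,"dy":0,"dz":0,"turn":0},{"dx":0,"dy":0,"dz":0,"turn":0}]' -1 15;python3 -m creep '[{"dx":-0.005,"dy":0,"dz":0.009,"turn":0},{"dx":-0.01,"dy":0,"dz":0.0173,"turn":0},{"dx":-0.01,"dy":0,"dz":0.0173,"turn":0},{"dx":-0.01,"dy":-0.001,"dz":0.0173,"turn":0},{"dx":-0.01,"dy":-0.001,"dz":0.0173,"turn":0},{"dx":-0.01,"dy":0,"dz":0.0173,"turn":0},{"dx":0,"dy":0,"dz":0.02,"turn":0},{"dx":0,"dy":0,"dz":0.02,"turn":0},{"dx":0,"dy":0,"dz":0,"turn":0}]'
python3 - <<'E'
from h import *
for n in ("scene","top"):
    f=ctrl.grab_frame(n); cv2.imwrite(f"pics/{n}2.png",f["image"])
s=ctrl.read_state(); e=s["eef_pos"];print(e,s["contact_force"],s["gripper_force"])
f=ctrl.grab_frame("scene");u,v=px(f,e).astype(int);print(u,v)
cv2.imwrite("pics/c2.png",cv2.resize(f["image"][max(v-60,0):v+80,u-70:u+70],None,fx=4,fy=4))
E
```

```text
time: 2.85
eef_pos: [0.4853, -0.1592, 0.1162]
orientation: [1.0, 0.023, 0.0, -0.0]
contact_force: [-0.5, 1.3, 4.1]
opening: 0.214
gripper_force: 15.0
time: 3.98
eef_pos: [0.4298, -0.1616, 0.2534]
orientation: [1.0, 0.023, 0.001, 0.001]
contact_force: [-0.1, 0.7, -2.3]
opening: 0.212
gripper_force: 15.0
[ 0.42900777 -0.1611407   0.25125975] [-0.83072218  0.23345939 -2.36843455] 14.999642819166183
217 168
```

View pics/c2.png

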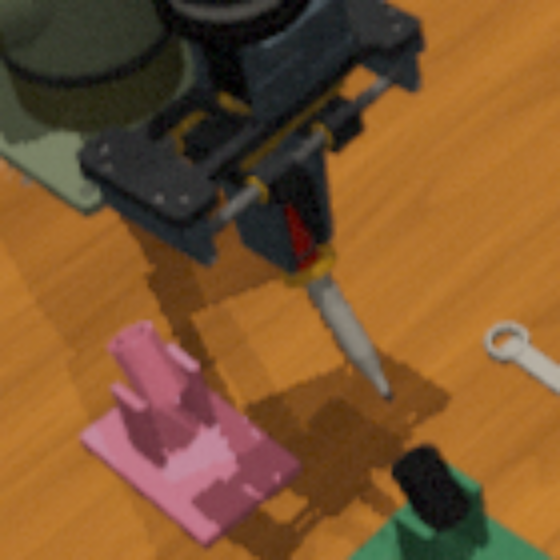

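The punch is held at its 30° lean and out of the sleeve. I'll stand it up by swinging the tip gently against the fixed steel plate's near edge, so I need where that edge is.

```bash
python3 - <<'E'
from h import *
np.set_printoptions(precision=4,suppress=True)
s=ctrl.grab_frame("scene");t=ctrl.grab_frame("top")
for f,p in ((s,(351.4,147.6)),(s,(322.4,183.6)),(t,(233,228)),(t,(285.4,223.6))): print(onz(f,p,.02))
e=ctrl.read_state()["eef_pos"]
# predicted tip: crop (388,395)/4 -> scene pixel
p=(217-70+388/4,168-60+395/4)
print(p); hold=e+[0,0,.019]; print("tip pred",px(s,hold+130.5e-3*np.array([.5,.0,-.866])), onz(s,p,hold[2]-.113)-hold)
E
```

```text
[0.5014 0.2744 0.02  ]
[0.5211 0.1078 0.02  ]
[0.4928 0.2701 0.02  ]
[0.51   0.1042 0.02  ]
(244.0, 206.75)
tip pred [243.6 208.7] [ 0.0619  0.0047 -0.113 ]
```

```bash
python3 -m creep '[{"dx":0,"dy":0.03,"dz":0,"turn":0.065},{"dx":-0.003,"dy":0.05,"dz":0,"turn":0},{"dx":-0.003,"dy":0.05,"dz":0,"turn":0},{"dx":-0.003,"dy":0.05,"dz":0,"turn":0},{"dx":0,"dy":0.05,"dz":0,"turn":0},{"dx":0,"dy":0.05,"dz":0,"turn":0},{"dx":0,"dy":0.044,"dz":0,"turn":0},{"dx":0,"dy":0.02,"dz":0,"turn":0},{"dx":0,"dy":0,"dz":-0.04,"turn":0},{"dx":0,"dy":0,"dz":-0.05,"turn":0},{"dx":0,"dy":0,"dz":-0.04,"turn":0},{"dx":0,"dy":0,"dz":-0.015,"turn":0},{"dx":0,"dy":0,"dz":0,"turn":0}]'
python3 - <<'E'
from h import *
f=ctrl.grab_frame("scene");e=ctrl.read_state()["eef_pos"];print(e)
h=e+[0,0,.019];tp=h+[.065,.007,-.113];print(tp,px(f,tp))
cv2.imwrite("pics/c3.png",cv2.resize(f["image"][80:220,240:400],None,fx=4,fy=4))
E
```

```text
time: 5.85
eef_pos: [0.4199, 0.1821, 0.1049]
orientation: [0.998, 0.056, -0.002, 0.001]
contact_force: [-0.0, 0.7, -1.9]
opening: 0.212
gripper_force: 15.0
[0.42094675 0.18255719 0.10600166]
[0.48594675 0.18955719 0.01200166] [330.1 163.1]
```

View pics/c3.png

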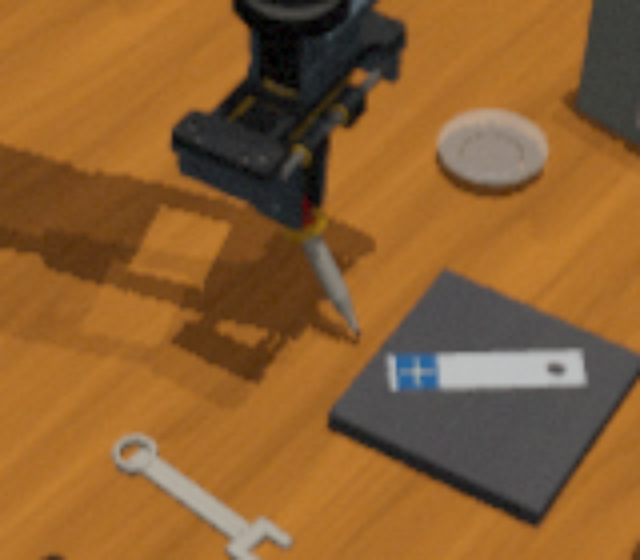

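The tip at scene (329,165) is as predicted, about 2 cm short of the plate edge. Now the arc.

```bash
python3 -m creep '[{"dx":0.0165,"dy":0.002,"dz":0,"turn":0},{"dx":0.0101,"dy":0.001,"dz":0.0053,"turn":0},{"dx":0.0106,"dy":0.001,"dz":0.0043,"turn":0},{"dx":0.0108,"dy":0.001,"dz":0.0035,"turn":0},{"dx":0.0111,"dy":0.001,"dz":0.0024,"turn":0},{"dx":0.0113,"dy":0.001,"dz":0.0015,"turn":0},{"dx":0.0114,"dy":0.001,"dz":0.0005,"turn":0},{"dx":0,"dy":0,"dz":0,"turn":0}]'
python3 - <<'E'
from h import *
f=ctrl.grab_frame("scene");s=ctrl.read_state();e=s["eef_pos"];print(e,s["contact_force"])
h=e+[0,0,.019];tp=h+[0,0,-.1305];print(tp,px(f,tp),px(f,h-[0,0,.034]))
t=ctrl.grab_frame("top");print(px(t,tp),px(t,h-[0,0,.034]))
a=cv2.resize(f["image"][110:210,280:380],None,fx=4,fy=4);u,v=px(t,tp).astype(int);b=cv2.resize(t["image"][v-50:v+50,u-50:u+50],None,fx=4,fy=4);print(u,v)
cv2.imwrite("pics/c4.png",np.hstack([a,b]))
E
```

```text
time: 6.9
eef_pos: [0.5041, 0.1907, 0.1238]
orientation: [0.998, 0.056, 0.0, 0.0]
contact_force: [-0.5, 0.3, -2.4]
opening: 0.211
gripper_force: 15.0
[0.50366947 0.19066851 0.12377218] [ 0.49970944 -0.34731029 -2.43634264]
[0.50366947 0.19066851 0.01227218] [335.1 165.7] [336.5 142.2]
[258.5 225.4] [254.2 221.2]
258 225
```

View pics/c4.png

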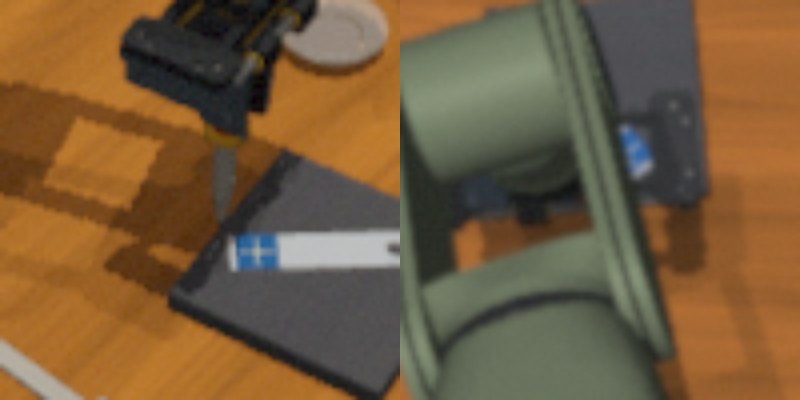

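The punch is upright: the tip at scene (335.3,164.5) lies within about 1 px of the upright prediction (335.1,165.7). Next I lift and measure the cross with the wrist camera.

```bash
python3 -m creep '[{"dx":-0.004,"dy":0,"dz":0.005,"turn":0},{"dx":0,"dy":0,"dz":0.03,"turn":0},{"dx":0,"dy":0,"dz":0.02,"turn":0},{"dx":0,"dy":0,"dz":0,"turn":0},{"dx":0,"dy":0,"dz":0,"turn":0}]' - 40
python3 - <<'E'
from h import *
import pickle
f=ctrl.grab_frame("wrist");s=ctrl.read_state();e=s["eef_pos"];print(e,s["contact_force"])
pickle.dump((f,e),open("w5.pkl","wb"))
u,v=px(f,(.5445,.174,.024));print("cross pred",u,v,"tip",px(f,e+[0,0,.019-.1305]),"collar",px(f,e+[0,0,-.012]))
x0,y0=int(u)-80,max(int(v)-60,0);print(x0,y0)
im=f["image"];cv2.imwrite("pics/c5.png",np.hstack([cv2.resize(im,(448,280)),cv2.resize(im[y0:y0+140,x0:x0+175],(350,280))]))
E
```

```text
time: 7.62
eef_pos: [0.4982, 0.1905, 0.1783]
orientation: [0.998, 0.056, -0.001, 0.0]
contact_force: [0.1, -0.3, -3.3]
opening: 0.212
gripper_force: 40.0
[0.49812352 0.19039808 0.17799209] [ 0.55731724  0.05897391 -2.41703855]
cross pred 331.8 144.6 tip [311.3 196.2] collar [310.9 239.6]
251 84
```

View pics/c5.png

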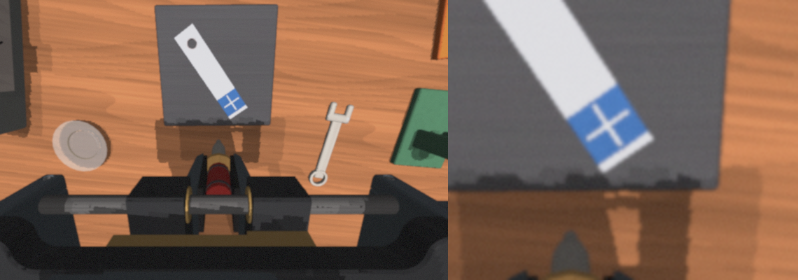

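The wrist crop shows the cross at wrist (330.5,147.5) and the punch tip at (312.5,200.5).

```bash
python3 - <<'E'
from h import *
import pickle
f,e=pickle.load(open("w5.pkl","rb"))
print(f["intrinsics"][0,0])
print("cross",onz(f,(330.5,147.5),.024),"hole",onz(f,(192/448*640,43/280*400),.024),"tip off",onz(f,(312.5,200.5),e[2]-.1115)-e,"tip if",onz(f,(312.5,200.5),e[2]-.115)-e)
E
```

```text
304.1119595937629
cross [0.54134051 0.17495151 0.024     ] hole [0.61822425 0.24049972 0.024     ] tip off [-0.00415474 -0.00162766 -0.1115    ] tip if [-0.00523678 -0.00175362 -0.115     ]
```

```bash
python3 -m creep '[{"dx":0.02,"dy":-0.007,"dz":0,"turn":0},{"dx":0.02,"dy":-0.007,"dz":0,"turn":0},{"dx":0.007,"dy":0,"dz":-0.02,"turn":0},{"dx":0,"dy":0,"dz":-0.014,"turn":0},{"dx":0,"dy":0,"dz":0,"turn":0},{"dx":0,"dy":0,"dz":0,"turn":0}]'
python3 - <<'E'
from h import *
import pickle
w=ctrl.grab_frame("wrist");s=ctrl.grab_frame("scene");st=ctrl.read_state();e=st["eef_pos"];print(e,st["contact_force"])
pickle.dump((w,s,e),open("w6.pkl","wb"))
tp=e+[0,0,.019-.1305]
o=[]
for f,k in((w,8),(s,10)):
    u,v=px(f,tp);n=400//k;x0,y0=int(u)-n//2,int(v)-n//2;print("tip",u,v,"col",px(f,e-[0,0,.012]),"org",x0,y0)
    im=cv2.resize(f["image"][y0:y0+n,x0:x0+n],(400,400),interpolation=cv2.INTER_CUBIC)
    for i in range(0,n,10): cv2.line(im,(i*k,0),(i*k,6),(0,255,0));cv2.line(im,(0,i*k),(6,i*k),(0,255,0))
    o.append(im)
cv2.imwrite("pics/c6.png",np.hstack(o))
E
```

```text
time: 8.43
eef_pos: [0.5462, 0.1767, 0.1453]
orientation: [0.998, 0.056, 0.0, -0.0]
contact_force: [0.9, -0.3, -2.1]
opening: 0.212
gripper_force: 40.0
[0.54635951 0.17689274 0.14577316] [ 0.09389688 -0.19534657 -2.29086558]
tip 311.2 196.4 col [310.6 239.8] org 286 171
tip 344.5 170.2 col [346.6 145.4] org 324 150
```

View pics/c6.png

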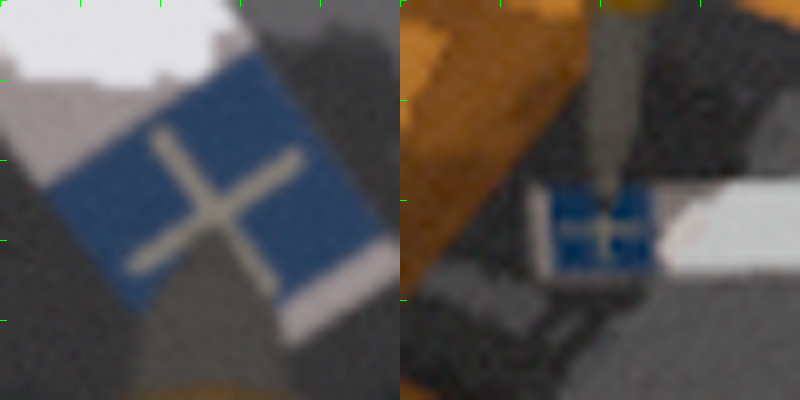

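Wrist: cross (313,197.3), tip (312.5,199.1). Scene: cross (344.4,172.9), tip (344.6,170.5). I'll convert these to remaining offsets.

```bash
python3 - <<'E'
from h import *
import pickle
np.set_printoptions(precision=4,suppress=True)
w,s,e=pickle.load(open("w6.pkl","rb"))
z=e[2]-.1115
for f,c,t in((w,(313,197.3),(312.5,199.1)),(s,(344.4,172.9),(344.6,170.5))):
    C=onz(f,c,.024);T=onz(f,t,z);print("cross",C,"tip",T,"tip-e",(T-e)[:2],"go",(C-T)[:2], "go(z-2mm)",(C-onz(f,t,z-.002))[:2])
E
```

```text
cross [0.5426 0.1747 0.024 ] tip [0.5438 0.1753 0.0343] tip-e [-0.0025 -0.0016] go [-0.0012 -0.0006] go(z-2mm) [-0.0006 -0.0006]
cross [0.5473 0.1763 0.024 ] tip [0.5473 0.1763 0.0343] tip-e [ 0.0009 -0.0006] go [0. 0.] go(z-2mm) [ 0.001  -0.0015]
```

Tip and cross coincide to about 1 mm in both cameras. I'll lower to contact.

```bash
python3 -m creep '[{"dx":-0.0005,"dy":-0.0005,"dz":-0.004,"turn":0},{"dx":0,"dy":0,"dz":-0.003,"turn":0},{"dx":0,"dy":0,"dz":-0.001,"turn":0},{"dx":0,"dy":0,"dz":0,"turn":0}]' - 60; python3 -m creep '[{"dx":0,"dy":0,"dz":-0.001,"turn":0},{"dx":0,"dy":0,"dz":-0.001,"turn":0},{"dx":0,"dy":0,"dz":0,"turn":0}]';python3 -m creep '[{"dx":0,"dy":0,"dz":-0.001,"turn":0},{"dx":0,"dy":0,"dz":-0.001,"turn":0},{"dx":0,"dy":0,"dz":0,"turn":0}]'
```

```text
time: 9.02
eef_pos: [0.5458, 0.1762, 0.1377]
orientation: [0.998, 0.056, 0.001, -0.0]
contact_force: [-0.8, -0.7, 3.9]
opening: 0.209
gripper_force: 60.0
time: 9.4
eef_pos: [0.5461, 0.1763, 0.1363]
orientation: [0.998, 0.056, 0.001, -0.0]
contact_force: [-1.4, -0.2, 8.2]
opening: 0.203
gripper_force: 60.0
time: 9.78
eef_pos: [0.5462, 0.1763, 0.1348]
orientation: [0.998, 0.056, 0.001, -0.0]
contact_force: [-1.7, -1.2, 9.7]
opening: 0.206
gripper_force: 60.0
```

```bash
python3 -m creep '[{"dx":0,"dy":0,"dz":-0.001,"turn":0},{"dx":0,"dy":0,"dz":-0.001,"turn":0},{"dx":0,"dy":0,"dz":0,"turn":0}]';python3 -m creep '[{"dx":0,"dy":0,"dz":-0.001,"turn":0},{"dx":0,"dy":0,"dz":0,"turn":0}]'
```

```text
time: 10.15
eef_pos: [0.5461, 0.1763, 0.1327]
orientation: [0.998, 0.056, 0.001, -0.0]
contact_force: [-1.6, -1.5, 10.3]
opening: 0.206
gripper_force: 60.0
time: 10.4
eef_pos: [0.5458, 0.1762, 0.131]
orientation: [0.998, 0.056, 0.001, -0.0]
contact_force: [-0.9, -0.9, 4.3]
opening: 0.205
gripper_force: 60.0
```

```bash
python3 -m creep '[{"dx":0,"dy":0,"dz":-0.0007,"turn":0},{"dx":0,"dy":0,"dz":0,"turn":0}]'
```

```text
time: 10.65
eef_pos: [0.5459, 0.1763, 0.1304]
orientation: [0.998, 0.056, 0.001, -0.0]
contact_force: [-2.2, -0.5, 7.8]
opening: 0.208
gripper_force: 60.0
```

The force peaked at about 12 N net, collapsed to about 6.5 N, then rose on the hard stop, so it has tripped. Next I lift and go over to the sleeve.

```bash
python3 -m creep '[{"dx":0,"dy":0,"dz":0.01,"turn":0},{"dx":0,"dy":0,"dz":0.04,"turn":0},{"dx":0,"dy":0,"dz":0.05,"turn":0},{"dx":0,"dy":-0.015,"dz":0.02,"turn":-0.065},{"dx":-0.005,"dy":-0.05,"dz":0,"turn":0},{"dx":-0.01,"dy":-0.05,"dz":0,"turn":0},{"dx":-0.01,"dy":-0.05,"dz":0,"turn":0},{"dx":-0.01,"dy":-0.05,"dz":0,"turn":0},{"dx":-0.005,"dy":-0.05,"dz":0,"turn":0},{"dx":0,"dy":-0.05,"dz":0,"turn":0},{"dx":0,"dy":-0.02,"dz":0,"turn":0},{"dx":0,"dy":0,"dz":0,"turn":0},{"dx":0,"dy":0,"dz":0,"turn":0}]'
python3 - <<'E'
from h import *
s=ctrl.grab_frame("scene");e=ctrl.read_state()["eef_pos"];print(e)
a=cv2.imread("pics/scene0.png");cv2.imwrite("pics/s7.png",s["image"])
for im in(a,s["image"]):
    c=im[150:190,325:400].astype(int)
    for m in(((c[...,0]-c[...,2])>50),c.min(2)>140):
        y,x=np.nonzero(m);print(len(x),x.mean()+325,y.mean()+150)
# tip search: dark grey vs background diff near expected
print("tip pred",px(s,e-[0,0,.1134]),"sleeve rim",px(s,(.502,-.158,.105)))
E
```

```text
time: 12.28
eef_pos: [0.5054, -0.1577, 0.2489]
orientation: [1.0, 0.024, -0.0, -0.001]
contact_force: [0.5, 0.1, -3.1]
opening: 0.206
gripper_force: 60.0
[ 0.50550013 -0.15753605  0.24903461]
66 343.3333333333333 172.36363636363637
323 364.94117647058823 171.92879256965944
71 343.4366197183099 172.19718309859155
333 365.33933933933935 171.92792792792793
tip pred [249.  215.5] sleeve rim [249.1 222.4]
```

The strap is unmoved (within 0.4 px). Now I put the tip into the sleeve mouth with a lighter grip.

```bash
python3 -m creep '[{"dx":0.001,"dy":-0.0015,"dz":-0.012,"turn":0},{"dx":0,"dy":0,"dz":-0.008,"turn":0},{"dx":0,"dy":0,"dz":0,"turn":0}]' - 12; python3 -m creep '[{"dx":0,"dy":0,"dz":-0.006,"turn":0},{"dx":0,"dy":0,"dz":-0.004,"turn":0},{"dx":0,"dy":0,"dz":0,"turn":0}]'; python3 -m creep '[{"dx":0,"dy":0,"dz":-0.005,"turn":0},{"dx":0,"dy":0,"dz":-0.004,"turn":0},{"dx":0,"dy":0,"dz":0,"turn":0}]'
```

```text
time: 12.7
eef_pos: [0.5059, -0.1597, 0.228]
orientation: [1.0, 0.024, -0.001, -0.0]
contact_force: [0.5, 0.2, -2.9]
opening: 0.213
gripper_force: 12.0
time: 13.08
eef_pos: [0.5063, -0.1603, 0.2189]
orientation: [1.0, 0.023, -0.0, -0.0]
contact_force: [-0.6, 0.3, -2.0]
opening: 0.218
gripper_force: 12.0
time: 13.45
eef_pos: [0.5063, -0.1603, 0.2098]
orientation: [1.0, 0.023, -0.0, -0.0]
contact_force: [-0.1, -0.5, -2.6]
opening: 0.215
gripper_force: 12.0
```

```bash
python3 -m creep '[{"dx":-0.0138,"dy":0,"dz":-0.0012,"turn":0},{"dx":-0.0137,"dy":0,"dz":-0.0026,"turn":0},{"dx":0,"dy":0,"dz":0,"turn":0}]'; python3 -m creep '[{"dx":-0.0134,"dy":0,"dz":-0.004,"turn":0},{"dx":-0.013,"dy":0,"dz":-0.0054,"turn":0},{"dx":-0.0093,"dy":-0.001,"dz":-0.0075,"turn":0},{"dx":0,"dy":0,"dz":0,"turn":0}]'
python3 - <<'E'
from h import *
s=ctrl.grab_frame("scene");e=ctrl.read_state()["eef_pos"];print(e)
a=cv2.imread("pics/s7.png")
cv2.imwrite("pics/s8.png",s["image"])
h=e+[0,0,.019];A=np.array([-.5,-.02,.866])
for k in (.036,.06,.09,.11,.125,.132): # sample colours along leaning axis and along vertical
    p=px(s,h-k*A).astype(int);q=px(s,h-[0,0,k]).astype(int);print(k,p,s["image"][p[1],p[0]],q,s["image"][q[1],q[0]])
im=s["image"].astype(int);m=(im[...,2]>120)&(im[...,1]>.68*im[...,2])&(im[...,0]<.45*im[...,1])
y,x=np.nonzero(m[180:235,215:275]);print("brass",len(x),x.mean()+215,y.mean()+180)
E
```

```text
time: 13.82
eef_pos: [0.4775, -0.1603, 0.2066]
orientation: [1.0, 0.023, -0.0, 0.0]
contact_force: [-0.3, 0.8, -2.0]
opening: 0.22
gripper_force: 12.0
time: 14.32
eef_pos: [0.4419, -0.1612, 0.1888]
orientation: [1.0, 0.023, -0.001, -0.0]
contact_force: [0.0, 0.4, -1.2]
opening: 0.217
gripper_force: 12.0
[ 0.44235719 -0.16121576  0.18903068]
0.036 [232 195] [11 45 96] [226 193] [43 39 34]
0.06 [237 203] [116 125 132] [228 200] [ 30  85 128]
0.09 [243 213] [123 134 140] [229 207] [ 25  76 125]
0.11 [247 219] [104 115 120] [230 212] [ 19  70 120]
0.125 [250 224] [ 95 103 106] [231 216] [ 26  58 100]
0.132 [251 226] [29 25 30] [232 217] [21 55 97]
brass 14 235.35714285714286 194.92857142857142
```

The grey body lies along the 30° line with the tip entering the sleeve. I'll slide in along the axis.

```bash
python3 -m creep '[{"dx":0.0055,"dy":0,"dz":-0.009,"turn":0},{"dx":0.0055,"dy":0,"dz":-0.0095,"turn":0},{"dx":0,"dy":0,"dz":0,"turn":0}]'; python3 -m creep '[{"dx":0.006,"dy":0.0005,"dz":-0.0104,"turn":0},{"dx":0.006,"dy":0.0005,"dz":-0.0104,"turn":0},{"dx":0,"dy":0,"dz":0,"turn":0}]'
```

```text
time: 14.75
eef_pos: [0.4553, -0.1612, 0.1701]
orientation: [1.0, 0.024, 0.0, -0.0]
contact_force: [2.4, -0.8, -2.6]
opening: 0.216
gripper_force: 12.0
time: 15.12
eef_pos: [0.4669, -0.1603, 0.1493]
orientation: [1.0, 0.024, -0.0, -0.0]
contact_force: [2.7, 0.6, -3.3]
opening: 0.216
gripper_force: 12.0
```

```bash
python3 -m creep '[{"dx":0.006,"dy":0.0005,"dz":-0.0104,"turn":0},{"dx":0.006,"dy":0.0005,"dz":-0.0104,"turn":0},{"dx":0,"dy":0,"dz":0,"turn":0}]'
```

```text
time: 15.5
eef_pos: [0.479, -0.1592, 0.1286]
orientation: [1.0, 0.023, 0.0, -0.0]
contact_force: [2.9, 0.1, -1.5]
opening: 0.219
gripper_force: 12.0
```

```bash
python3 -m creep '[{"dx":0.0035,"dy":0,"dz":-0.006,"turn":0},{"dx":0.0025,"dy":0,"dz":-0.0045,"turn":0},{"dx":0,"dy":0,"dz":0,"turn":0}]'; python3 -m creep '[{"dx":0.0007,"dy":0,"dz":-0.0013,"turn":0},{"dx":0,"dy":0,"dz":0,"turn":0}]'
```

```text
time: 15.88
eef_pos: [0.4848, -0.1594, 0.1187]
orientation: [1.0, 0.023, 0.0, 0.0]
contact_force: [2.9, 0.6, -1.8]
opening: 0.217
gripper_force: 12.0
time: 16.12
eef_pos: [0.4852, -0.1594, 0.118]
orientation: [1.0, 0.023, 0.0, 0.0]
contact_force: [2.8, -0.3, 1.4]
opening: 0.217
gripper_force: 12.0
```

The collar is seated (upward reaction). I'll open, then back straight up.

```bash
python3 -m creep '[{"dx":0,"dy":0,"dz":0,"turn":0},{"dx":0,"dy":0,"dz":0,"turn":0},{"dx":0,"dy":0,"dz":0,"turn":0},{"dx":0,"dy":0,"dz":0,"turn":0},{"dx":0,"dy":0,"dz":0,"turn":0}]' 0.3; python3 -m creep '[{"dx":0,"dy":0,"dz":0.02,"turn":0},{"dx":0,"dy":0,"dz":0.05,"turn":0},{"dx":0,"dy":0,"dz":0.05,"turn":0},{"dx":-0.02,"dy":-0.05,"dz":0.02,"turn":0},{"dx":-0.04,"dy":-0.045,"dz":0,"turn":0},{"dx":-0.04,"dy":-0.045,"dz":0,"turn":0},{"dx":-0.04,"dy":-0.045,"dz":0,"turn":0},{"dx":-0.03,"dy":-0.045,"dz":0,"turn":0},{"dx":0,"dy":0,"dz":0,"turn":0}]'
python3 - <<'E'
from h import *
for n,(x0,x1,y0,y1) in (("scene",(225,290,195,265)),("top",(345,395,195,245))):
    a=cv2.imread(f"pics/{n}0.png").astype(int);b=ctrl.grab_frame(n)["image"];cv2.imwrite(f"pics/{n}9.png",b);b=b.astype(int)
    for im in(a,b):
        c=im[y0:y1,x0:x1];B,G,R=c[...,0],c[...,1],c[...,2]
        o=[]
        for m in ((R>110)&(G<.35*R),(R>120)&(G>.68*R)&(B<.45*G)):
            y,x=np.nonzero(m);o+=[len(x),(x.mean()+x0).round(2),(y.mean()+y0).round(2)]
        print(n,o)
    d=np.abs(a-b).max(2)[y0:y1,x0:x1];print("changed px",(d>50).sum())
s=ctrl.read_state();print(s["time"],s["eef_pos"],s["opening"])
E
```

```text
time: 16.75
eef_pos: [0.4849, -0.1593, 0.1176]
orientation: [1.0, 0.023, -0.0, 0.0]
contact_force: [-0.1, -0.6, -0.3]
opening: 0.651
gripper_force: 0.0
time: 17.88
eef_pos: [0.313, -0.3917, 0.2575]
orientation: [1.0, 0.021, -0.0, 0.0]
contact_force: [0.5, 0.9, 0.8]
opening: 0.648
gripper_force: 0.0
scene [102, np.float64(243.92), np.float64(212.8), 62, np.float64(251.4), np.float64(223.5)]
scene [101, np.float64(243.59), np.float64(213.05), 66, np.float64(251.47), np.float64(224.44)]
changed px 0
top [25, np.float64(373.96), np.float64(230.48), 40, np.float64(370.88), np.float64(223.82)]
top [29, np.float64(373.97), np.float64(230.1), 42, np.float64(371.19), np.float64(223.74)]
changed px 0
17.975 [ 0.31485725 -0.38918404  0.25749277] 0.6538961936026372
```

The punch is home: the images match the start ones, with no pixel changed around the holder. Handing in.

```bash
python3 -c "
from cell import ctrl
print(ctrl.sign_off())"
```

```text
the job is handed in; nothing more can be done
None
```

The punch tripped once on the white cross, the strap did not shift, and the punch is back in its holder, collar on the rim and released; handed in at about 18 s.

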